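# Sieve the small plugs out under the sink

## Task

On the counter by the opened sink cabinet stands a slotted dark steel sieve with a red handle, holding two small brass plugs and one big white cap nut. Pick up the sieve by its handle, carry it level over the blue tub and shake it from side to side there until both plugs have fallen through into the tub. Keep the big nut in the sieve, and at the end set the sieve down upright on the bare counter, clear of the tub, and let go.

Things in the scene. Friction and masses are not known exactly. Their poses are not given: they have to be found in the camera images.
- sieve_grip (a point): Centre of the red grip of the sieve (70 x 18 x 22 mm), over the pan's middle, 115 above its underside; pinch across y. Loose, 0.35 kg. Dark steel pan 158 (x) by 132 (y), walls 4 thick, 38 high; arched handle along x. Floor 5 thick: two bars along x, 26 wide, centred at y = +25 and -25, and three open slots along x, 24 wide, between and beside them. Axes: x along grip and slots, y across, z up.
- plug_a_center (a point): Centre of a small brass plug: disc 18 in diameter, 8 high, 17 g, axis z. Starts flat on the sieve's bar at y = +25 mm and passes through the slots. Friction on the smooth floor is about 0.2: quiet carrying leaves it there; quick strokes along the sieve's y (some 40 mm in 0.2 s, sharp reversals) make it slide off into a slot.
- plug_b_center (a point): Centre of the other small brass plug, the same in size and behaviour. Starts flat on the sieve's bar at y = -25 mm.
- cap_nut_center (a point): Centre of the big white ribbed plastic cap nut, 44 in diameter, 34 high, 60 g, axis z, lying in the sieve near its middle; it cannot pass the slots.
- tub_in (a point): Centre of the inner floor of the blue plastic tub, 5 mm above the counter. Square, open on top, 240 by 240 mm outside, walls 5 thick, rim 70 mm above the counter; x and y along its sides, z up. It is fixed to the counter.
There are look-alikes about, which are no part of the job. Of the things that look like the part that bears sieve_grip, take the one that is nearest to the robot's base at the start. Of the things shaped like the part that bears cap_nut_center, the white one is meant.

How it is judged (in metres and radians):
On the way, in this order (a step that is already met when the one before it is completed fails the run):
1. the sieve is held over the tub with both plugs and the nut still in it (horizontal distance between sieve_grip and tub_in below 0.08 m and height (world z) of sieve_grip above 0.14 m and x of plug_a_center in the frame of sieve_grip between -0.077 and 0.077 m and y of plug_a_center in the frame of sieve_grip between -0.064 and 0.064 m and z of plug_a_center in the frame of sieve_grip between -0.115 and -0.05 m and x of plug_b_center in the frame of sieve_grip between -0.077 and 0.077 m and y of plug_b_center in the frame of sieve_grip between -0.064 and 0.064 m and z of plug_b_center in the frame of sieve_grip between -0.115 and -0.05 m and x of cap_nut_center in the frame of sieve_grip between -0.077 and 0.077 m and y of cap_nut_center in the frame of sieve_grip between -0.064 and 0.064 m and z of cap_nut_center in the frame of sieve_grip between -0.115 and -0.05 m), for 0.1 s.
2. both plugs have fallen into the tub while the sieve is held above it, the nut still in the sieve (horizontal distance between sieve_grip and tub_in below 0.1 m and height (world z) of sieve_grip above 0.14 m and x of plug_a_center in the frame of tub_in between -0.115 and 0.115 m and y of plug_a_center in the frame of tub_in between -0.115 and 0.115 m and z of plug_a_center in the frame of tub_in between -0.005 and 0.04 m and x of plug_b_center in the frame of tub_in between -0.115 and 0.115 m and y of plug_b_center in the frame of tub_in between -0.115 and 0.115 m and z of plug_b_center in the frame of tub_in between -0.005 and 0.04 m and x of cap_nut_center in the frame of sieve_grip between -0.077 and 0.077 m and y of cap_nut_center in the frame of sieve_grip between -0.064 and 0.064 m and z of cap_nut_center in the frame of sieve_grip between -0.115 and -0.05 m), for 0.1 s.
At the end, for the whole second after the job is handed in: Both brass plugs lie at rest inside the blue tub (within its walls, less than 40 mm above its floor); the white nut is in the sieve; the sieve stands still on the counter (grip 105 to 125 mm above it), upright within 0.1 rad, its middle more than 180 mm from the tub's middle (x of plug_a_center in the frame of tub_in between -0.115 and 0.115 m and y of plug_a_center in the frame of tub_in between -0.115 and 0.115 m and z of plug_a_center in the frame of tub_in between -0.005 and 0.04 m and x of plug_b_center in the frame of tub_in between -0.115 and 0.115 m and y of plug_b_center in the frame of tub_in between -0.115 and 0.115 m and z of plug_b_center in the frame of tub_in between -0.005 and 0.04 m and x of cap_nut_center in the frame of sieve_grip between -0.077 and 0.077 m and y of cap_nut_center in the frame of sieve_grip between -0.064 and 0.064 m and z of cap_nut_center in the frame of sieve_grip between -0.115 and -0.05 m and height (world z) of sieve_grip between 0.105 and 0.125 m and angle between sieve_grip's own z axis and vertical below 0.1 rad and horizontal distance between sieve_grip and tub_in above 0.18 m and linear speed of each of sieve, plug_a, plug_b below 0.02 m/s); the robot touches nothing.
It fails at once if the sieve is tipped more than about 25 degrees (angle between sieve_grip's own z axis and vertical above 0.44 rad).
It also fails if it takes over 58 s, if anything falls off the work surface, if the arm or the gripper's body presses on something with over 40 N, if the wrist force passes 120 N, or if a joint passes its speed limit or range.

## Robot

A 7-joint arm with a two-finger parallel gripper is mounted at the origin on the work surface. World frame = base frame: x ahead of the robot, y to its left, z up, the work surface at z = 0. Lengths are in mm, angles in rad, forces in N, time in s.
With the tool pointing down it reaches from about 350 to 900 mm from the base axis. Payload 7.2 kg.
Tool frame: the origin (TCP) lies at the very end of the fingers, on their centre line; the grasp point (between the pads) lies 19 mm behind it (arm.grasp_offset is the distance from the TCP to the grasp point, in mm); z points along the fingers, y is the line along which they close (so a half turn about z gives the same grasp; the last joint's range is limited). The gripper opens to 85 mm and grips with 20 to 120 N. Pads are 22 mm wide; open, the fingers measure 114 mm over their backs; the gripper's body (76 mm by 85 mm) begins 54 mm behind the grasp point. The pads swing forward as they close: fully open they stand 13 mm farther back than shut.
Start: joints at [1.053, 0.411, -0.013, 1.596, 0.006, 1.134, -0.082], TCP at [271.731, -562.843, 195.397] pointing down, gripper open.
Joint ranges: [-2.95, 2.95], [-0.29, 1.99], [-1.47, 1.44], [0.14, 2.54], [-1.03, 4.17], [0.13, 1.85], [-2.86, 2.86]. Speed limits (rad/s): [2.39, 2.39, 3.01, 3.01, 3.14, 3.14, 3.14].

## Interface

Orientations are given as a 3x3 rotation matrix whose columns are the frame's x, y, z axes.
In Python, from workcell import sensors, cams, job, arm gives the robot as it stands. The module is installed in compiled form; this text tells all that it offers.
- The arm moves only by the tool drive_tool, never from a script. Its argument "moves" is a list of rows, each a list of 2 entries, a list of its own where there are three numbers: the shift along the tool's x, y, z in mm, then the turn, a rotation vector about the tool's x, y, z in rad. In form: [[[tx, ty, tz], [wx, wy, wz]], ...]. A call has exactly 8 rows; each row is the pose to reach, as a shift and turn from the pose commanded when the call began, along the tool's axes at that moment; what a row does not reach only later rows make up. A row lasts 1/8 s, in which the tool goes at most 62.5 mm and 10.7 degrees, less where a joint would pass 70% of its speed; a pose out of reach is approached as far as the arm can. A call with a gripper value outside its range is refused whole. "fingers" is the finger opening in mm, from 0 to 85.4, set as the call begins (left out, the last holds). The fingers move at their own pace and stop on an object; "newtons" is the grip in N (left out, the last holds). Time passes only in rows, so rows that repeat a pose let the fingers close, or fill a call up. It gives the time, the measured TCP pose, the force, the opening and the grip force at its end, in the units of the state.
- sensors.read_state(): the state, without advancing time (a new reading comes with each control period).
- cams.read_camera(name): name is "side" or "top"; returns the picture (480x640x3 uint8, blue, green, red); there is no depth.
- cams.camera_info(name): a dict with "fov_y" (degrees; the focal length in pixels is half the picture's height over the tangent of half this angle, whatever the lens; pixels are square), "cx", "cy" (the principal point, pixels), "origin" and "rotation" of the camera in the world. Camera axes: x right, y up, looking along -z (the intrinsics and any distortion apply to the point x, -y, -z); pixel columns grow to the right and rows downward; lengths in mm; the calibration is good to about 2 mm. A picture is of the moment at which its call begins. camera_info takes no time and is no camera call.
- job.job_done(): hands the job in; it is judged then, once.
The state is a dict: "time": time; "joint_positions": joint angles; "dq": joint speeds; "joint_torque": joint torques, N m; "tcp_pos": TCP position; "ee_rot": TCP orientation; "contact_force": force on the tool from outside, world axes, zero at the start; "ft_torque": the same for the moment, N m; "opening": finger opening in mm; "grasp_force": force on a finger pad.
Only numpy, scipy, OpenCV 4.12 (cv2) and the standard library are available. Lean on these libraries where they do the work, as an engineer would, in place of code of your own. Each camera call takes 0.05 s, during which the arm holds its last target. There are 200 camera calls.

## Working session

There is one attempt and no reset: what is moved stays moved. The work goes in short steps, Python scripts to look and compute and a tool call to move; the robot and the scene stay as the last step left them, time stands still between calls to the robot, and variables do not carry over. Pictures are saved under pics/ and viewed, at most 10 in all, crops included, and the job is handed in when it is done.

Besides the shell and the picture viewer there is one more tool, called after "Emit:" in YAML: its name, and indented under it one key for each argument. drive_tool: Moves the arm, as the interface text tells. Its arguments: {"type":"object","properties":{"moves":{"type":"array","items":{"type":"array"}},"fingers":{"type":"number"},"newtons":{"type":"number"}},"required":["moves"]}

```bash
mkdir -p pics; python3 - <<'E'
from workcell import sensors,cams
import cv2
for n in("top","side"):
    cv2.imwrite(f"pics/{n}0.png",cams.read_camera(n)); print(n,cams.camera_info(n))
s=sensors.read_state(); print(s)
E
```

```text
top {'fov_y': 56.63804981218775, 'cx': 309.92084073459614, 'cy': 233.65370090982722, 'origin': array([494.99599399, -21.55603759, 974.02467383]), 'rotation': array([[ 5.31993711e-04,  9.95254401e-01, -9.73056717e-02],
       [-9.99459623e-01, -2.66887237e-03, -3.27618437e-02],
       [-3.28660655e-02,  9.72705191e-02,  9.94715169e-01]])}
side {'fov_y': 55.605433817436776, 'cx': 319.2629403923186, 'cy': 234.6863706990684, 'origin': array([ 373.05848254, -732.40745723,  633.42033814]), 'rotation': array([[ 0.95074883,  0.19359894, -0.24206634],
       [-0.30947355,  0.54904905, -0.77638345],
       [-0.01740072,  0.81305879,  0.58192149]])}
{'time': 0.1, 'joint_positions': array([ 1.0527698 ,  0.41179755, -0.01274732,  1.59697213,  0.00559028,
        1.13431982, -0.082179  ]), 'dq': array([-0.00090396, -0.00217986,  0.00055813, -0.00400105,  0.00180131,
       -0.00051026, -0.0007563 ]), 'joint_torque': array([ 3.19728788e-03, -6.01828408e+01,  6.84475154e-01, -3.00089514e+01,
        1.40324558e-02,  6.37521705e-03, -1.09783346e-05]), 'tcp_pos': array([ 271.51699431, -562.37309854,  194.64613075]), 'ee_rot': array([[ 9.00490546e-01,  4.34875011e-01, -7.07244442e-04],
       [ 4.34875579e-01, -9.00489642e-01,  1.27895393e-03],
       [-8.06811888e-05, -1.45924926e-03, -9.99998932e-01]]), 'contact_force': array([ 0.21214808,  0.80974296, -0.23001097]), 'ft_torque': array([-0.03720034,  0.00391369, -0.03164351]), 'grasp_force': 0.0, 'opening': 85.43501705399066}
```

View pics/top0.png

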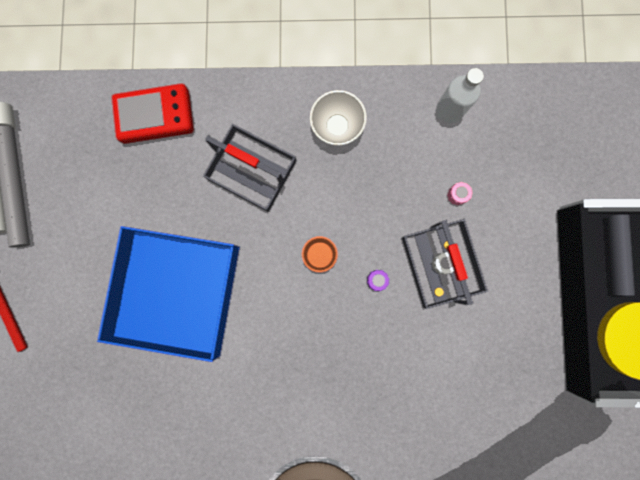

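View pics/side0.png

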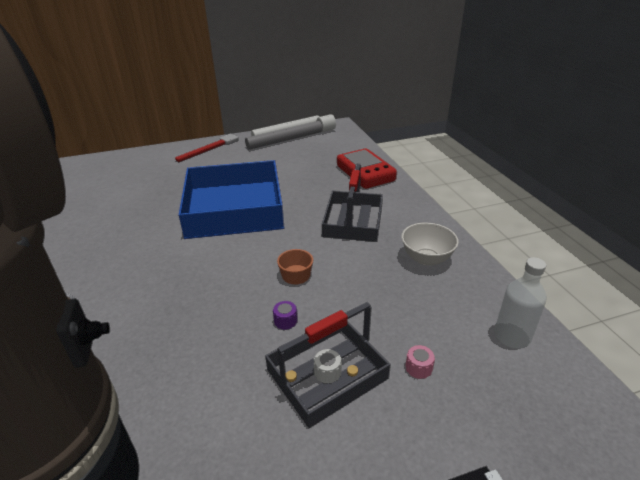

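The top view shows two sieve look-alikes: an empty one with its red grip at (242,155), and one with plugs and a white nut, grip at (457,262). The red tool at (10,320) and the red meter at (150,112) are not sieves. Other nut shapes are pink (460,193) and purple (378,281); the white nut is at (443,263). I choose the sieve at (457,262), which is nearer the base and loaded, and will check it in a crop while measuring.

```bash
cat > h.py <<'E'
import numpy as np,cv2
from workcell import sensors,cams
def ray(n,u,v):
    c=cams.camera_info(n);f=240/np.tan(np.radians(c["fov_y"]/2))
    return np.array(c["origin"]),np.array(c["rotation"])@np.array([(u-c["cx"])/f,-(v-c["cy"])/f,-1])
def plane(n,u,v,z):
    o,d=ray(n,u,v);return o+d*(z-o[2])/d[2]
def tri(a,b):
    (o,d),(p,e)=ray("top",*a),ray("side",*b)
    s=np.linalg.lstsq(np.c_[d,-e],p-o,rcond=None)[0]
    A,B=o+s[0]*d,p+s[1]*e
    return (A+B)/2,np.linalg.norm(A-B)
def blob(im,box,kind):
    x0,y0,x1,y1=box;h=cv2.cvtColor(im,cv2.COLOR_BGR2HSV)
    H,S,V=cv2.split(h)
    m={"red":((H<8)|(H>172))&(S>150)&(V>70),"blue":(H>100)&(H<125)&(S>140)&(V>50),"brass":(H>12)&(H<32)&(S>120)&(V>90)}[kind]
    k=np.zeros_like(H);k[y0:y1,x0:x1]=255*m[y0:y1,x0:x1]
    cs=cv2.findContours(k,cv2.RETR_EXTERNAL,cv2.CHAIN_APPROX_NONE)[0]
    return sorted(cs,key=cv2.contourArea)[::-1]
E
python3 - <<'E'
from h import *
T=cv2.imread("pics/top0.png");S=cv2.imread("pics/side0.png")
a=cv2.minAreaRect(blob(T,(400,200,500,320),"red")[0]);b=cv2.minAreaRect(blob(S,(260,290,400,420),"red")[0])
print(a,b,tri(a[0],b[0]))
bp=cv2.boxPoints(a)
P=np.array([plane("top",*p,126) for p in bp]);print(P.round(1), P.mean(0))
for i in range(2):
    d=P[i+1]-P[i];print(np.linalg.norm(d),np.degrees(np.arctan2(d[1],d[0])))
t=blob(T,(60,200,260,400),"blue")[0]
q=cv2.boxPoints(cv2.minAreaRect(t));Q=np.array([plane("top",*p,70) for p in q]);print(cv2.contourArea(t),Q.round(1),Q.mean(0))
s=sensors.read_state();R=s["ee_rot"];print(np.degrees(np.arctan2(R[1,1],R[0,1])))
cv2.imwrite("pics/crop.png",cv2.resize(np.hstack([T[200:330,390:520],S[290:420,260:390]]),None,fx=3,fy=3,interpolation=cv2.INTER_CUBIC))
E
```

```text
((456.66192626953125, 261.91815185546875), (36.98609924316406, 10.737899780273438), 72.6459732055664) ((327.0000305175781, 325.5000305175781), (15.205260276794434, 43.37971496582031), 63.43495178222656) (array([ 524.80452443, -272.93524877,  116.50137298]), np.float64(1.4751801036902157))
[[ 554.1 -251.   126. ]
 [ 560.1 -270.4  126. ]
 [ 493.7 -288.8  126. ]
 [ 487.7 -269.6  126. ]] [ 523.90269683 -269.93445225  126.        ]
20.280418686430277 -72.69861716756259
68.88353819352275 -164.5075764221101
14118.0 [[365.3 439.   70. ]
 [604.6 407.1  70. ]
 [560.1 154.   70. ]
 [325.  191.5  70. ]] [463.76322733 297.87417725  70.        ]
-64.2226296091029
```

View pics/crop.png

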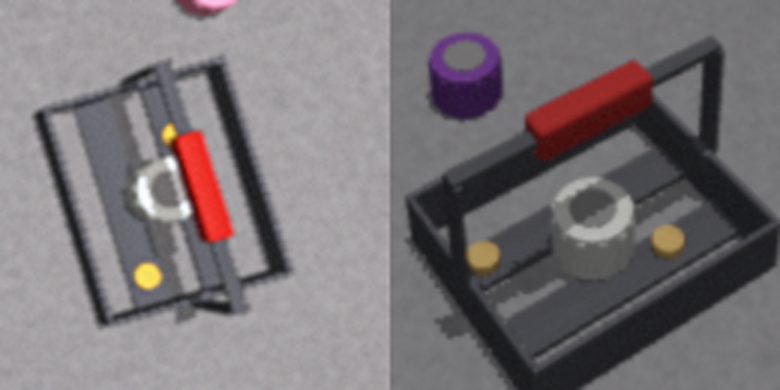

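The crop confirms it: the right sieve holds the white nut and two brass plugs, with the grip at about (524,-271,116). The tub centre is about (465,306). I'll move above the grip.

Emit:
drive_tool:
  moves:
    - [[24,-10,0],[0,0,0.02]]
    - [[72,-31,0],[0,0,0.05]]
    - [[124,-53,0],[0,0,0.08]]
    - [[178,-77,0],[0,0,0.11]]
    - [[234,-101,0],[0,0,0.14]]
    - [[290,-125,0],[0,0,0.16]]
    - [[338,-146,0],[0,0,0.18]]
    - [[354,-153,0],[0,0,0.18]]
  fingers: 85
  newtons: 90

```text
time: 1.1
tcp_pos: [526.2, -267.0, 195.0]
ee_rot: [[0.962, 0.272, 0.0], [0.272, -0.962, 0.002], [0.001, -0.002, -1.0]]
contact_force: [0.4, 0.0, -0.3]
opening: 85.1
grasp_force: 0.0
```

```bash
python3 - <<'E'
from h import *
T=cams.read_camera("top");S=cams.read_camera("side")
cv2.imwrite("pics/s1.png",S[150:450,180:480])
s=sensors.read_state();R=s["ee_rot"];p=s["tcp_pos"];print(s["time"],p,R.round(4))
b=cv2.minAreaRect(blob(S,(260,290,400,420),"red")[0]);print(b)
print(plane("side",*b[0],115), R.T@(np.array([524.5,-271.5,97])-p))
q=np.array([[122,227],[239,245],[214,360],[99,342]]);t=blob(T,(60,200,260,400),"blue")[0]
a=cv2.approxPolyDP(t,8,True)[:,0];print(a.tolist(),[plane("top",*x,70).round(0).tolist() for x in a])
E
```

```text
1.2 [ 525.02342459 -269.03572203  194.91970686] [[ 9.628e-01  2.703e-01 -4.000e-04]
 [ 2.703e-01 -9.628e-01  9.000e-04]
 [-1.000e-04 -1.000e-03 -1.000e+00]]
((326.2945861816406, 326.1675720214844), (15.544269561767578, 45.28113555908203), 62.10273361206055)
[ 524.52411875 -272.64310167  115.        ] [-1.15533464  2.32941129 97.91759125]
[[121, 227], [98, 341], [211, 361], [238, 247]] [[598.0, 400.0, 70.0], [366.0, 437.0, 70.0], [328.0, 206.0, 70.0], [556.0, 155.0, 70.0]]
```

View pics/s1.png

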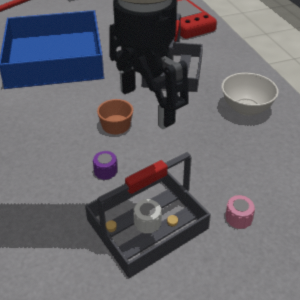

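The gripper sits above the grip and is aligned to within about 2 mm. Next I descend and close.

Emit:
drive_tool:
  moves:
    - [[0,2,10],[0,0,0]]
    - [[-1,2,28],[0,0,0]]
    - [[-1,2,46],[0,0,0]]
    - [[-1,2,64],[0,0,0]]
    - [[-1,2,80],[0,0,0]]
    - [[-1,2,92],[0,0,0]]
    - [[-1,2,98],[0,0,0]]
    - [[-1,2,98],[0,0,0]]

```text
time: 2.2
tcp_pos: [523.6, -273.2, 97.1]
ee_rot: [[0.964, 0.267, -0.0], [0.267, -0.964, 0.0], [-0.0, -0.0, -1.0]]
contact_force: [-0.4, 0.1, -0.2]
opening: 85.1
grasp_force: 0.0
```

Emit:
drive_tool:
  moves:
    - [[0,0,0],[0,0,0]]
    - [[0,0,0],[0,0,0]]
    - [[0,0,0],[0,0,0]]
    - [[0,0,0],[0,0,0]]
    - [[0,0,0],[0,0,0]]
    - [[0,0,0],[0,0,0]]
    - [[0,0,0],[0,0,0]]
    - [[0,0,0],[0,0,0]]
  fingers: 10
  newtons: 90

```text
time: 3.2
tcp_pos: [523.6, -273.3, 97.4]
ee_rot: [[0.964, 0.267, -0.0], [0.267, -0.964, -0.0], [-0.0, 0.0, -1.0]]
contact_force: [-0.1, 0.0, -0.4]
opening: 10.1
grasp_force: 0.0
```

Opening 10 mm with no pad force means the grip was missed, so I look.

```bash
python3 - <<'E'
from h import *
T=cams.read_camera("top");S=cams.read_camera("side")
cv2.imwrite("pics/s2.png",cv2.resize(np.hstack([T[180:340,380:540],S[270:430,240:400]]),None,fx=2.5,fy=2.5,interpolation=cv2.INTER_CUBIC))
s=sensors.read_state();print(s["opening"],s["grasp_force"],s["tcp_pos"])
E
```

```text
9.836235249693319 0.0 [ 523.58337613 -273.32840482   97.38215437]
```

View pics/s2.png

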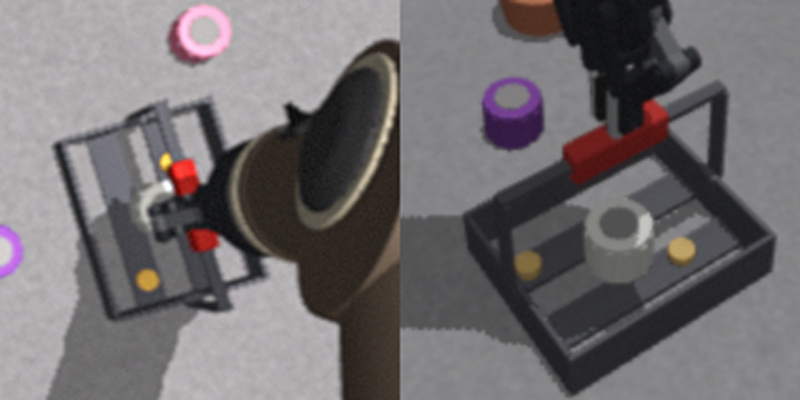

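```bash
python3 - <<'E'
from h import *
def proj(n,P):
    c=cams.camera_info(n);f=240/np.tan(np.radians(c["fov_y"]/2))
    q=np.array(c["rotation"]).T@(np.array(P)-c["origin"]);return (c["cx"]-f*q[0]/q[2],c["cy"]+f*q[1]/q[2])
for n in("top","side"):
    for P in([523.6,-273.3,97.4],[523.6,-273.3,116],[523.6,-273.3,150],[524,-272,126],[524,-272,104]): print(n,P,np.round(proj(n,P),1))
T=cams.read_camera("top");S=cams.read_camera("side")
cv2.imwrite("pics/s3.png",cv2.resize(np.hstack([T[230:290,420:480],S[280:340,290:350]]),None,fx=6.5,fy=6.5,interpolation=cv2.INTER_NEAREST))
for c in blob(T,(400,200,500,320),"red")[:3]:print(cv2.minAreaRect(c))
for c in blob(S,(260,290,400,420),"red")[:3]:print(cv2.minAreaRect(c),cv2.boundingRect(c))
E
```

```text
top [523.6, -273.3, 97.4] [454.1 262.5]
top [523.6, -273.3, 116] [456.9 262.2]
top [523.6, -273.3, 150] [462.4 261.6]
top [524, -272, 126] [457.7 261.8]
top [524, -272, 104] [454.4 262.2]
side [523.6, -273.3, 97.4] [326.  334.5]
side [523.6, -273.3, 116] [325.9 326.2]
side [523.6, -273.3, 150] [325.6 310.2]
side [524, -272, 126] [325.8 320.9]
side [524, -272, 104] [325.9 330.9]
((453.20001220703125, 250.60000610351562), (13.281564712524414, 10.119288444519043), 71.56504821777344)
((460.5, 275.5), (9.0, 11.0), 90.0)
((326.0588684082031, 325.7353210449219), (16.52941131591797, 45.29411697387695), 61.927513122558594) (306, 310, 41, 33)
```

View pics/s3.png

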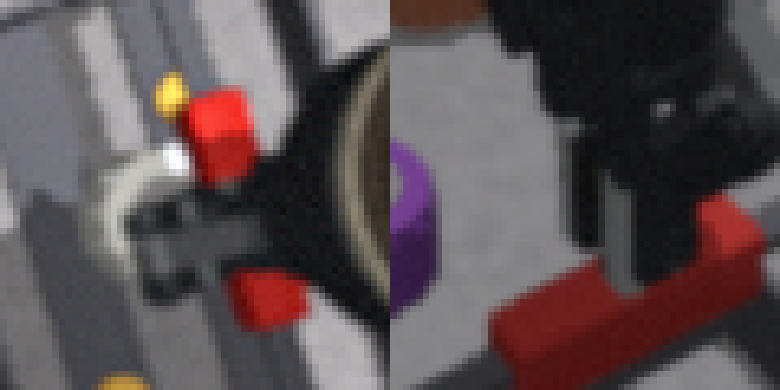

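The pictures show the closed fingertips standing on or just above the top of the grip, at about z = 127, although the reported TCP z is 97. The true tips are about 30 mm higher than reported. Opening and descending another 28 mm clears everything either way, so I'll do that while watching the force.

Emit:
drive_tool:
  moves:
    - [[0,0,0],[0,0,0]]
    - [[0,0,0],[0,0,0]]
    - [[0,0,0],[0,0,0]]
    - [[0,0,0],[0,0,0]]
    - [[0,0,0],[0,0,0]]
    - [[0,0,0],[0,0,0]]
    - [[0,0,0],[0,0,0]]
    - [[0,0,0],[0,0,0]]
  fingers: 85

```text
time: 4.4
tcp_pos: [523.6, -273.4, 97.4]
ee_rot: [[0.964, 0.267, 0.0], [0.267, -0.964, -0.0], [0.0, 0.0, -1.0]]
contact_force: [-0.3, 0.0, 0.3]
opening: 84.9
grasp_force: 0.0
```

Emit:
drive_tool:
  moves:
    - [[0,0,3],[0,0,0]]
    - [[0,0,8],[0,0,0]]
    - [[0,0,13],[0,0,0]]
    - [[0,0,18],[0,0,0]]
    - [[0,0,22],[0,0,0]]
    - [[0,0,26],[0,0,0]]
    - [[0,0,28],[0,0,0]]
    - [[0,0,28],[0,0,0]]

```text
time: 5.4
tcp_pos: [523.5, -273.3, 69.3]
ee_rot: [[0.964, 0.267, -0.0], [0.267, -0.964, 0.0], [-0.0, -0.0, -1.0]]
contact_force: [0.0, 0.2, 0.1]
opening: 85.0
grasp_force: 0.0
```

Emit:
drive_tool:
  moves:
    - [[0,0,0],[0,0,0]]
    - [[0,0,0],[0,0,0]]
    - [[0,0,0],[0,0,0]]
    - [[0,0,0],[0,0,0]]
    - [[0,0,0],[0,0,0]]
    - [[0,0,0],[0,0,0]]
    - [[0,0,0],[0,0,0]]
    - [[0,0,0],[0,0,0]]
  fingers: 10
  newtons: 90

```text
time: 6.4
tcp_pos: [523.7, -273.3, 69.6]
ee_rot: [[0.964, 0.267, 0.0], [0.267, -0.964, -0.0], [0.0, 0.0, -1.0]]
contact_force: [-1.7, 0.5, 4.9]
opening: 16.3
grasp_force: 89.0
```

```bash
python3 - <<'E'
from h import *
T=cams.read_camera("top");S=cams.read_camera("side")
cv2.imwrite("pics/s4.png",cv2.resize(np.hstack([T[200:320,390:510],S[260:380,250:370]]),None,fx=3.3,fy=3.3,interpolation=cv2.INTER_CUBIC))
E
```

```text
(no output)
```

View pics/s4.png

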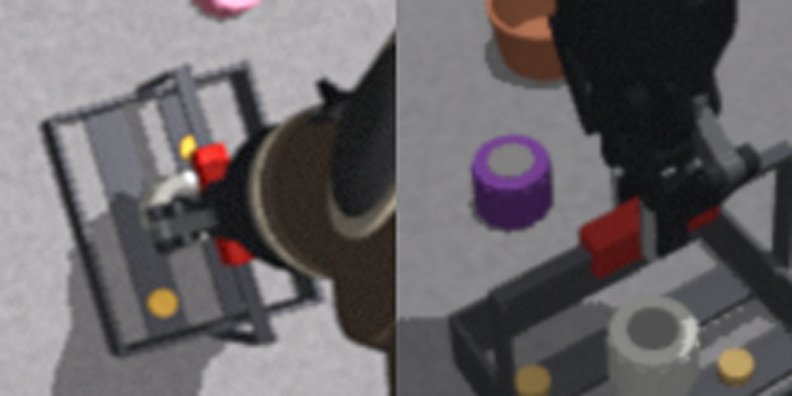

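The grip is held: opening 16.3 mm, 89 N. The side view shows the near finger covering the front of the grip, and the plugs and nut are in place. Lifting gently.

Emit:
drive_tool:
  moves:
    - [[0,0,-3],[0,0,0]]
    - [[0,0,-10],[0,0,0]]
    - [[0,0,-22],[0,0,0]]
    - [[0,0,-38],[0,0,0]]
    - [[0,0,-56],[0,0,0]]
    - [[0,0,-74],[0,0,0]]
    - [[0,0,-88],[0,0,0]]
    - [[0,0,-96],[0,0,0]]

```text
time: 7.5
tcp_pos: [523.9, -273.5, 166.7]
ee_rot: [[0.964, 0.267, 0.001], [0.267, -0.964, -0.001], [0.001, 0.001, -1.0]]
contact_force: [-0.2, -0.1, -4.3]
opening: 16.1
grasp_force: 88.1
```

```bash
python3 - <<'E'
from h import *
s=sensors.read_state();R=s["ee_rot"];p=s["tcp_pos"];print(s["time"],p,s["contact_force"],s["opening"],s["grasp_force"],s["joint_positions"].round(2))
print(R.T@(np.array([464,302,p[2]])-p))
T=cams.read_camera("top");S=cams.read_camera("side")
for c in blob(S,(200,200,450,420),"red")[:2]:print("red",cv2.boundingRect(c),cv2.contourArea(c))
for n,im in(("t",T),("s",S)):
  for c in blob(im,(380,180,540,330) if n=="t" else (240,220,420,420),"brass")[:3]:print(n,cv2.boundingRect(c),cv2.contourArea(c))
E
```

```text
7.5 [ 523.88428789 -273.46531771  166.67258809] [-0.1721431  -0.11749472 -4.34490919] 16.075152037178732 88.06198954582214 [ 0.5   0.38 -0.13  1.71  0.05  1.05 -0.95]
[ 9.56730023e+01 -5.70607568e+02 -3.74618617e-01]
red (302, 271, 22, 25) 310.0
red (340, 271, 9, 11) 54.0
t (447, 289, 10, 9) 61.5
t (458, 237, 8, 9) 41.0
s (283, 331, 11, 10) 63.0
s (350, 331, 10, 5) 15.0
```

Emit:
drive_tool:
  moves:
    - [[0.5,-3,0],[0,0,0]]
    - [[2,-12,0],[0,0,0]]
    - [[5,-28,0],[0,0,0]]
    - [[8,-50,0],[0,0,0]]
    - [[13,-76,0],[0,0,0]]
    - [[17,-104,0],[0,0,0]]
    - [[22,-132,0],[0,0,0]]
    - [[27,-160,0],[0,0,0]]

```text
time: 8.6
tcp_pos: [506.4, -109.3, 165.5]
ee_rot: [[0.963, 0.268, 0.0], [0.268, -0.963, 0.0], [0.0, -0.0, -1.0]]
contact_force: [0.5, -0.8, -3.8]
opening: 16.7
grasp_force: 88.1
```

Emit:
drive_tool:
  moves:
    - [[5,-28,0],[0,0,0]]
    - [[9,-56,0],[0,0,0]]
    - [[14,-84,0],[0,0,0]]
    - [[19,-112,0],[0,0,0]]
    - [[24,-140,0],[0,0,0]]
    - [[28,-168,0],[0,0,0]]
    - [[33,-196,0],[0,0,0]]
    - [[38,-224,0],[0,0,0]]

```text
time: 9.6
tcp_pos: [482.6, 116.3, 165.5]
ee_rot: [[0.963, 0.268, 0.0], [0.268, -0.963, 0.0], [0.0, 0.0, -1.0]]
contact_force: [0.8, 0.3, -4.1]
opening: 16.0
grasp_force: 88.1
```

Emit:
drive_tool:
  moves:
    - [[5,-28,0],[0,0,0]]
    - [[9,-56,0],[0,0,0]]
    - [[14,-84,0],[0,0,0]]
    - [[18,-110,0],[0,0,0]]
    - [[23,-134,0],[0,0,0]]
    - [[27,-156,0],[0,0,0]]
    - [[30,-174,0],[0,0,0]]
    - [[31,-187,0],[0,0,0]]

```text
time: 10.6
tcp_pos: [463.0, 303.9, 165.4]
ee_rot: [[0.963, 0.268, -0.0], [0.268, -0.963, 0.0], [-0.0, -0.0, -1.0]]
contact_force: [0.1, -0.7, -4.8]
opening: 16.3
grasp_force: 88.1
```

Emit:
drive_tool:
  moves:
    - [[0,0,0],[0,0,0.02]]
    - [[0,0,0],[0,0,0.06]]
    - [[0,0,0],[0,0,0.11]]
    - [[0,0,0],[0,0,0.17]]
    - [[0,0,0],[0,0,0.22]]
    - [[0,0,0],[0,0,0.27]]
    - [[0,0,0],[0,0,0.3]]
    - [[0,0,0],[0,0,0.3]]

```text
time: 11.6
tcp_pos: [464.1, 302.1, 165.4]
ee_rot: [[1.0, -0.031, 0.0], [-0.031, -1.0, -0.0], [0.0, 0.0, -1.0]]
contact_force: [-0.8, 0.4, -5.0]
opening: 16.0
grasp_force: 88.2
```

```bash
python3 - <<'E'
from h import *
s=sensors.read_state();R=s["ee_rot"];p=s["tcp_pos"];print(s["time"],p,R.round(3),s["contact_force"],s["opening"],s["grasp_force"],s["joint_positions"].round(2))
T=cams.read_camera("top");S=cams.read_camera("side")
cv2.imwrite("pics/s5.png",cv2.resize(np.hstack([T[200:380,70:260],S[90:270,140:330]]),None,fx=2.1,fy=2.1,interpolation=cv2.INTER_CUBIC))
E
```

```text
11.6 [464.08282011 302.07258802 165.4052721 ] [[ 1.    -0.031  0.   ]
 [-0.031 -1.    -0.   ]
 [ 0.     0.    -1.   ]] [-0.81987721  0.43234742 -5.00946487] 15.961575703810475 88.15844178199768 [-0.39  0.34 -0.35  1.79  0.14  1.03 -2.39]
```

View pics/s5.png

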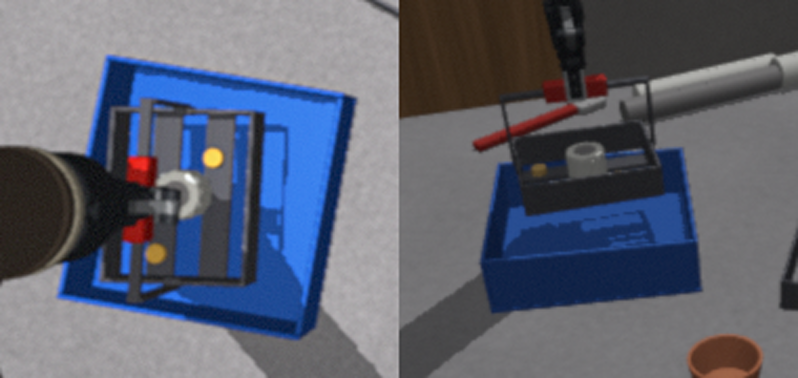

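The sieve is centred over the tub; both plugs (top crop 212,158 and 155,253) and the nut are still in it. Now I lower it 10 mm and shake along tool y.

Emit:
drive_tool:
  moves:
    - [[0,0,5],[0,0,0]]
    - [[0,0,10],[0,0,0]]
    - [[0,22,10],[0,0,0]]
    - [[0,-22,10],[0,0,0]]
    - [[0,22,10],[0,0,0]]
    - [[0,-22,10],[0,0,0]]
    - [[0,22,10],[0,0,0]]
    - [[0,0,10],[0,0,0]]

```text
time: 12.7
tcp_pos: [465.1, 295.9, 154.7]
ee_rot: [[0.999, -0.037, -0.0], [-0.037, -0.999, -0.006], [-0.0, 0.006, -1.0]]
contact_force: [0.6, 1.1, -4.1]
opening: 16.0
grasp_force: 90.5
```

```bash
cat > look.py <<'E'
from h import *
import sys
s=sensors.read_state();print(s["time"],s["tcp_pos"],s["opening"],s["grasp_force"])
T=cams.read_camera("top");S=cams.read_camera("side")
for n,im,b in(("t",T,(70,200,280,390)),("s",S,(140,100,340,270))):
  for c in blob(im,b,"brass")[:4]:print(n,cv2.boundingRect(c),cv2.contourArea(c))
cv2.imwrite("pics/%s.png"%sys.argv[1],cv2.resize(np.hstack([T[200:380,70:260],S[90:270,140:330]]),None,fx=2.1,fy=2.1,interpolation=cv2.INTER_CUBIC))
E
python3 look.py s6
```

```text
12.7 [465.10351107 295.87015312 154.70564668] 16.02731039761029 90.49516081809998
s (245, 194, 4, 3) 4.5
s (209, 195, 5, 3) 4.0
```

Emit:
drive_tool:
  moves:
    - [[0,0,0],[0,0,0]]
    - [[0,0,0],[0,0,0]]
    - [[0,0,0],[0,0,0]]
    - [[0,0,0],[0,0,0]]
    - [[0,0,0],[0,0,0]]
    - [[0,0,0],[0,0,0]]
    - [[0,0,0],[0,0,0]]
    - [[0,0,0],[0,0,0]]

```text
time: 13.8
tcp_pos: [463.9, 302.6, 155.4]
ee_rot: [[1.0, -0.03, 0.0], [-0.03, -1.0, -0.0], [0.0, 0.0, -1.0]]
contact_force: [0.4, 0.5, -3.2]
opening: 15.9
grasp_force: 90.4
```

```bash
python3 look.py s7
```

```text
13.8 [463.89376412 302.60737177 155.37002361] 15.911232597596696 90.44512510299683
t (158, 269, 5, 7) 18.5
s (245, 194, 4, 3) 5.0
s (209, 195, 5, 3) 2.0
```

View pics/s7.png

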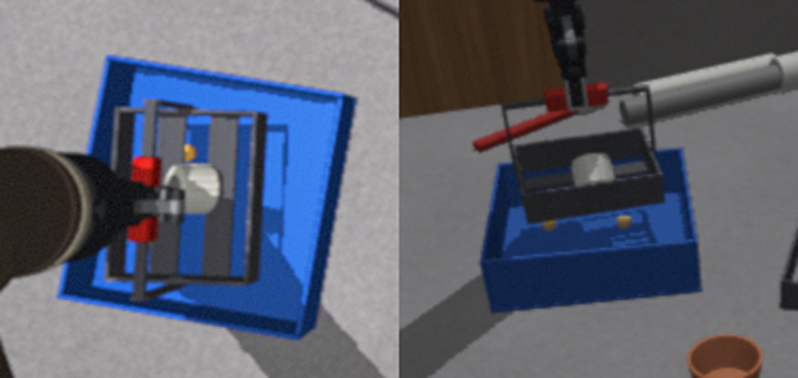

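Both plugs lie in the tub (side crop 548,224 and 623,221) and the nut is in the sieve, now on its side. I carry it gently back to the bare counter where the sieve stood.

Emit:
drive_tool:
  moves:
    - [[0,2,-1],[0,0,0]]
    - [[1,7,-4],[0,0,0]]
    - [[2,16,-7],[0,0,0]]
    - [[4,29,-10],[0,0,0]]
    - [[6,46,-12],[0,0,0]]
    - [[9,66,-13],[0,0,0]]
    - [[11,86,-13],[0,0,0]]
    - [[14,106,-13],[0,0,0]]

```text
time: 14.9
tcp_pos: [474.8, 194.2, 168.6]
ee_rot: [[1.0, -0.031, 0.0], [-0.031, -1.0, -0.0], [0.0, 0.0, -1.0]]
contact_force: [0.5, 0.2, -3.7]
opening: 16.0
grasp_force: 90.4
```

Emit:
drive_tool:
  moves:
    - [[3,20,0],[0,0,0]]
    - [[5,40,0],[0,0,0]]
    - [[8,60,0],[0,0,0]]
    - [[11,80,0],[0,0,0]]
    - [[13,100,0],[0,0,0]]
    - [[16,120,0],[0,0,0]]
    - [[19,140,0],[0,0,0]]
    - [[21,160,0],[0,0,0]]

```text
time: 15.9
tcp_pos: [490.6, 33.8, 168.6]
ee_rot: [[1.0, -0.031, 0.0], [-0.031, -1.0, -0.0], [0.0, 0.0, -1.0]]
contact_force: [0.5, 0.4, -4.6]
opening: 15.9
grasp_force: 90.4
```

Emit:
drive_tool:
  moves:
    - [[3,20,0],[0,0,0]]
    - [[5,40,0],[0,0,0]]
    - [[8,60,0],[0,0,0]]
    - [[11,80,0],[0,0,0]]
    - [[13,100,0],[0,0,0]]
    - [[16,120,0],[0,0,0]]
    - [[19,140,0],[0,0,0]]
    - [[21,160,0],[0,0,0]]

```text
time: 16.9
tcp_pos: [506.4, -126.6, 168.6]
ee_rot: [[1.0, -0.031, 0.0], [-0.031, -1.0, -0.0], [0.0, 0.0, -1.0]]
contact_force: [-0.4, 0.1, -4.0]
opening: 15.7
grasp_force: 90.4
```

Emit:
drive_tool:
  moves:
    - [[3,20,0],[0,0,0]]
    - [[5,40,0],[0,0,0]]
    - [[8,60,0],[0,0,0]]
    - [[11,80,0],[0,0,0]]
    - [[13,98,0],[0,0,0]]
    - [[15,114,0],[0,0,0]]
    - [[17,127,0],[0,0,0]]
    - [[18,136,0],[0,0,0]]

```text
time: 17.9
tcp_pos: [521.0, -262.1, 168.3]
ee_rot: [[1.0, -0.03, -0.0], [-0.03, -1.0, 0.0], [-0.0, -0.0, -1.0]]
contact_force: [-0.6, -1.2, -3.8]
opening: 16.0
grasp_force: 90.4
```

Emit:
drive_tool:
  moves:
    - [[1,7,0],[0,0,0]]
    - [[2,11,2],[0,0,0]]
    - [[2,13,8],[0,0,0]]
    - [[2,14,18],[0,0,0]]
    - [[2,14,30],[0,0,0]]
    - [[2,14,42],[0,0,0]]
    - [[2,14,52],[0,0,0]]
    - [[2,14,58],[0,0,0]]

```text
time: 18.9
tcp_pos: [522.2, -275.2, 109.5]
ee_rot: [[1.0, -0.03, -0.001], [-0.03, -1.0, 0.0], [-0.001, -0.0, -1.0]]
contact_force: [-0.2, -0.6, -4.5]
opening: 16.2
grasp_force: 90.4
```

```bash
python3 - <<'E'
from h import *
s=sensors.read_state();print(s["time"],s["tcp_pos"],s["opening"],s["grasp_force"],s["contact_force"])
E
```

```text
18.9 [ 522.20852038 -275.23936122  109.4614218 ] 16.22907734316018 90.4464840888977 [-0.15617574 -0.63689409 -4.52346646]
```

Emit:
drive_tool:
  moves:
    - [[0,0,8],[0,0,0]]
    - [[0,0,16],[0,0,0]]
    - [[0,0,23],[0,0,0]]
    - [[0,0,29],[0,0,0]]
    - [[0,0,34],[0,0,0]]
    - [[0,0,37],[0,0,0]]
    - [[0,0,38],[0,0,0]]
    - [[0,0,39],[0,0,0]]

```text
time: 19.9
tcp_pos: [522.6, -275.5, 71.5]
ee_rot: [[1.0, -0.03, 0.0], [-0.03, -1.0, -0.0], [0.0, 0.0, -1.0]]
contact_force: [-0.0, 0.4, -3.3]
opening: 15.7
grasp_force: 90.5
```

Emit:
drive_tool:
  moves:
    - [[0,0,0.5],[0,0,0]]
    - [[0,0,1],[0,0,0]]
    - [[0,0,1.5],[0,0,0]]
    - [[0,0,2],[0,0,0]]
    - [[0,0,2],[0,0,0]]
    - [[0,0,2],[0,0,0]]
    - [[0,0,2],[0,0,0]]
    - [[0,0,2],[0,0,0]]

```text
time: 20.9
tcp_pos: [522.6, -275.4, 69.7]
ee_rot: [[1.0, -0.03, 0.0], [-0.03, -1.0, -0.0], [0.0, 0.0, -1.0]]
contact_force: [-0.6, 2.1, 2.9]
opening: 16.2
grasp_force: 91.3
```

The force has turned upward, so the sieve has touched down. Release, then retract.

Emit:
drive_tool:
  moves:
    - [[0,0,0],[0,0,0]]
    - [[0,0,0],[0,0,0]]
    - [[0,0,0],[0,0,0]]
    - [[0,0,0],[0,0,0]]
    - [[0,0,0],[0,0,0]]
    - [[0,0,0],[0,0,0]]
    - [[0,0,0],[0,0,0]]
    - [[0,0,0],[0,0,0]]
  fingers: 85

```text
time: 21.9
tcp_pos: [522.5, -275.4, 69.4]
ee_rot: [[1.0, -0.03, 0.0], [-0.03, -1.0, -0.0], [0.0, 0.0, -1.0]]
contact_force: [-0.2, -0.5, 0.6]
opening: 85.3
grasp_force: 0.0
```

Emit:
drive_tool:
  moves:
    - [[0,0,-5],[0,0,0]]
    - [[0,0,-15],[0,0,0]]
    - [[0,0,-30],[0,0,0]]
    - [[0,0,-50],[0,0,0]]
    - [[0,0,-75],[0,0,0]]
    - [[0,0,-100],[0,0,0]]
    - [[0,0,-125],[0,0,0]]
    - [[0,0,-140],[0,0,0]]

```text
time: 22.9
tcp_pos: [523.0, -275.7, 211.8]
ee_rot: [[1.0, -0.03, 0.002], [-0.03, -1.0, -0.001], [0.002, 0.001, -1.0]]
contact_force: [0.6, 0.3, -0.1]
opening: 84.9
grasp_force: 0.0
```

```bash
python3 - <<'E'
from h import *
T=cams.read_camera("top");S=cams.read_camera("side")
b=cv2.minAreaRect(blob(S,(240,270,420,420),"red")[0]);print(b,plane("side",*b[0],115))
for n,im,bx in(("t",T,(70,200,280,390)),("s",S,(140,100,340,270))):
  for c in blob(im,bx,"brass")[:3]:
    (u,v),r=cv2.minEnclosingCircle(c);print(n,u,v,plane("top" if n=="t" else "side",u,v,11).round(0))
cv2.imwrite("pics/s8.png",cv2.resize(np.hstack([T[200:360,70:230],S[260:420,240:400]]),None,fx=2.4,fy=2.4,interpolation=cv2.INTER_CUBIC))
E
```

```text
((326.84515380859375, 327.80792236328125), (15.78303337097168, 45.7996826171875), 76.32869720458984) [ 524.24021433 -276.08545911  115.        ]
t 145.0 315.0 [413. 367.  11.]
t 158.5 272.5 [505. 340.  11.]
s 246.5 195.5 [504. 335.  11.]
s 211.0 197.0 [412. 359.  11.]
```

View pics/s8.png

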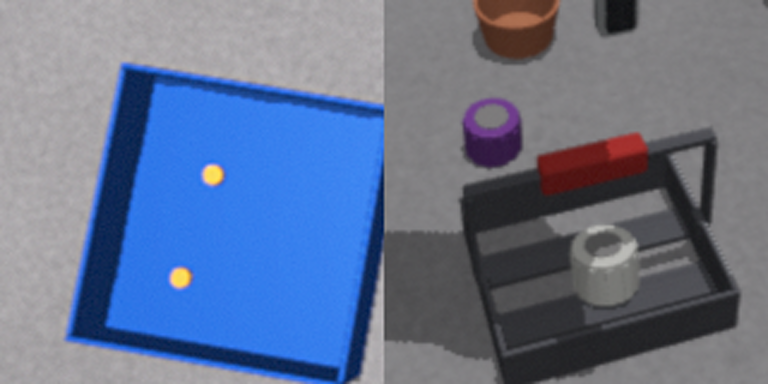

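Both plugs rest in the tub, the sieve stands upright on the bare counter with the white nut in it, and the gripper is clear. Handing in.

```bash
python3 -c "
from workcell import job
print(job.job_done())"
```

```text
the job is handed in; nothing more can be done
None
```

I handed the job in at about 23 s: both plugs are in the blue tub, and the sieve is released upright on the bare counter, clear of the tub, with the white nut in it; no verdict came back.

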